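# Turn the tasting dish to its price card

## Robot

A 7-joint arm with a two-finger parallel gripper is mounted at the origin on a cart in front of the work surface, level with it; the furniture and walls round the work are solid. World frame = base frame: x ahead of the robot, y to its left, z up, the work surface at z = 0. Lengths are in mm, angles in rad, forces in N, time in s.
With the tool pointing down it reaches from about 400 to 850 mm from the base axis. Payload 4.4 kg.
Tool frame: the origin (TCP) lies between the finger pads; the fingertips stand 17 mm ahead of it and the grasp point (between the pads) lies 2 mm behind it; z points along the fingers, y is the line along which they close (so a half turn about z gives the same grasp; the last joint's range is limited). The gripper opens to 94 mm and grips with 3 to 60 N. Pads are 16 mm wide; open, the fingers measure 119 mm over their backs; the gripper's body (75 mm by 177 mm) begins 78 mm behind the grasp point.
Start: joints at [-1.37, 0.628, 0.038, 1.517, -0.027, 0.996, -0.02], TCP at [171.345, 627.024, 222.478] pointing down, gripper open.
Joint ranges: [-3.06, 3.06], [-0.37, 2.12], [-1.25, 1.32], [0.18, 2.47], [-1.1, 4.24], [0.23, 1.98], [-2.94, 2.94]. Speed limits (rad/s): [2.57, 2.57, 3.14, 3.14, 3.14, 3.14, 3.14].

## Interface

Orientations are given as a rotation vector (axis times angle).
In Python, from workcell import monitor, viewer, job gives the robot as it stands.
- The arm moves only by the tool play_rows, never from a script. Its argument "increments" is a list of rows, each an object of numbers: "rx", "ry", "rz": the turn, a rotation vector about the world's x, y, z normalised to -1 to 1, where 1 is 180 degrees; "tx", "ty", "tz": the shift along the world's x, y, z normalised to -1 to 1, where 1 is 0.4 m; "grip": the closure, from 0 (fully open) to 1 (shut). In form: [{"rx": .., "ry": .., "rz": .., "tx": .., "ty": .., "tz": .., "grip": ..}, ...]. A call has exactly 8 rows; each row is the pose to reach, as a shift and turn from the pose commanded when the call began, turning the shorter way round; what a row does not reach only later rows make up. A row lasts 1/12 s, in which the tool goes at most 41.7 mm and 7.16 degrees, less where a joint would pass 70% of its speed; a pose out of reach is approached as far as the arm can. A call with a number of a shift or a turn outside -1 to 1 is refused whole. A call with a gripper value outside its range is refused whole. The fingers move at their own pace and stop on an object; "newtons" is the grip in N (left out, the last holds). Time passes only in rows, so rows that repeat a pose let the fingers close, or fill a call up. It gives the time, the measured TCP pose, the force, the opening and the grip force at its end, in the units of the state.
- monitor.sense(): the state, without advancing time (a new reading comes with each control period).
- viewer.camera(name): name is "side" or "top"; returns a dict with "image" (420x560x3 uint8, red, green, blue), "fovy" (degrees; the focal length in pixels is half the picture's height over the tangent of half this angle, whatever the lens; pixels are square), "cx", "cy" (the principal point, pixels), "pose" (4x4, takes a point from camera to world coordinates). Camera axes: x right, y up, looking along -z (the intrinsics and any distortion apply to the point x, -y, -z); pixel columns grow to the right and rows downward; lengths in mm; the calibration is good to about 2 mm. A picture is of the moment at which its call begins. There is no depth.
- job.hand_in(): hands the job in; it is judged then, once.
Trained networks look in a picture, given as the dict that the camera call returned (one of the last four; its "shot" number tells which), for a name from the list of things; names that differ only in an ending like _2 or _b are one class to them, and where a whole thing is asked for, a point or a joint stands for the part that bears it (a point fixed in the world has none). Each returns a list of dicts, best first, with "confidence" (0 to 1); they miss things now and then, are a little off and sometimes report something else, mostly with a low value. They report only what shows in the picture. A call takes as long as a camera call. They do not tell look-alikes from the thing itself.
- viewer.search_frame(picture, thing): "location" ([x, y, z] in mm, in world coordinates, good to about 4 mm: the middle of the surface that is visible of it).
- viewer.regions_of(picture, thing): "mask" (420x560 bool, what is visible of it).
- viewer.pinpoint(picture, thing): "location" ([x, y, z] in mm, in world coordinates, good to about 4 mm: a listed point, or the origin of a listed thing).
The state is a dict: "time": time; "joint_pos": joint angles; "joint_velocities": joint speeds; "tau": joint torques, N m; "tcp_pos": TCP position; "eef_rot": TCP orientation; "wrist_force": force on the tool from outside, world axes, zero at the start; "torque": the same for the moment, N m; "finger_gap": finger opening in mm; "finger_force": force on a finger pad.
Only numpy, scipy, OpenCV 4.12 (cv2) and the standard library are available. Lean on these libraries where they do the work, as an engineer would, in place of code of your own. Each camera call takes 0.05 s, during which the arm holds its last target. There are 200 camera calls.

## Task

Take the blue tasting dish by the wooden grip of its bail, lift it about 10 cm straight up off its round board, and only then turn it a quarter turn in the air, whichever way brings its steel lip to point at the upright price card. Keep the dish level, so that the loose cheese ball stays in the middle, and finish still holding it there above the board, steady, with the lip at the card. Leave the card, the pear-shaped cheese and the other cheeses where they stand.

Things in the scene. Friction and masses are not known exactly. Their poses are not given: they have to be found in the camera images.
- dish: Round blue dish, 172 mm across, 36 mm high at the rim, 0.24 kg, with a shallow conical well (10 degree slope, 124 mm across) in which the ball lies loose, and a bail (handle arch) over it. Origin: centre of its flat underside (foot 80 mm across). x points to the steel lip, y along the bail, z up. The arch stands in the y-z plane, its 7 mm steel rods rising from the rim at y = +-80 mm to the grip. At the start it stands on the board, the lip roughly towards the robot
- dish_grip (a point): Centre of the wooden grip at the top of the bail, 115 mm above the dish's underside, right above its centre. The grip is a bar 70 mm long (along the dish's y), 16 mm thick (along its x) and 24 mm high; nothing stands within 50 mm below its underside
- dish_lip (a point): Outer tip of the flat steel lip, 136 mm from the dish's axis along its x, 36 mm above its underside
- dish_well (a point): Where the ball's centre lies when it rests in the middle of the dish (32 mm above the underside, on the dish's axis)
- ball_center (a point): Centre of the loose ivory cheese ball, 40 mm across, 35 g; it rolls freely
- board: Low round wooden board, 124 mm across, 30 mm high, fixed, on which the dish stands. Origin: centre of its underside, z up
- tag: Loose upright price card on a black foot, 22 x 58 x 46 mm high; it stands 170 mm from the board's centre, to the left or the right of the dish. Origin: centre of its underside, z up
- pear: Loose yellow pear-shaped cheese, 58 mm across, 73 mm high; it stands on the opposite side of the dish from the card. Origin: centre of its underside
- chili_wedge: Loose cheese wedge with red specks, 98 x 101 x 62 mm, front left. Origin: centre of its underside
- small_wheel: Loose small white cheese wheel, 101 x 97 x 46 mm, at the back, behind the dish. Origin: centre of its underside
Things that resemble listed ones, but are neither listed nor needed, are in the scene too. Leave any green or pink look-alike of the tag alone.

How it is judged (in metres and radians):
On the way, in this order (a step that is already met when the one before it is completed fails the run):
1. the dish is lifted more than 40 mm off the board, not yet turned to the card (z of dish in the frame of board above 0.07 m and x of tag in the frame of dish below 0.11 m), for 0.1 s.
2. in the air above the board, it is turned until the lip points at the card (z of dish in the frame of board above 0.07 m and horizontal distance between dish and board below 0.05 m and x of tag in the frame of dish above 0.11 m and y of tag in the frame of dish between -0.035 and 0.035 m), for 0.2 s.
At the end, for the whole second after the job is handed in: The gripper holds the dish level (0.1 rad) and still, 50 to 170 mm above the board and within 50 mm of its axis; the price card lies within 35 mm of the line along the lip (about 12 degrees); the ball is within 15 mm of the middle; the card and the pear cheese stand upright (z of dish in the frame of board between 0.08 and 0.2 m and horizontal distance between dish and board below 0.05 m and x of tag in the frame of dish above 0.11 m and y of tag in the frame of dish between -0.035 and 0.035 m and angle between each of dish, tag, pear's own z axis and vertical below 0.1 rad and distance between ball_center and dish_well below 0.015 m and linear speed of dish below 0.03 m/s and angular speed of dish below 0.2 rad/s and contact force between the fingers and dish above 1 N and contact force between dish and board below 0.1 N); the arm keeps its last pose, push and grip.
It fails at once if the ball rolls more than 25 mm from the middle of the dish (distance between ball_center and dish_well above 0.025 m).
It fails at once if the dish is tipped more than 0.2 rad (angle between dish's own z axis and vertical above 0.2 rad).
It fails at once if the card or a loose cheese is pushed more than 20 mm (distance of any of tag, pear, chili_wedge, small_wheel from where it was at the start of the episode above 0.02 m).
It also fails if it takes over 38 s, if anything falls off the work surface, if the arm or the gripper's body presses on something with over 40 N, if the wrist force passes 120 N, or if a joint passes its speed limit or range.

## Working session

There is one attempt and no reset: what is moved stays moved. The work goes in short steps, Python scripts to look and compute and a tool call to move; the robot and the scene stay as the last step left them, time stands still between calls to the robot, and variables do not carry over. Pictures are saved under pics/ and viewed, at most 10 in all, crops included, and the job is handed in when it is done.

Besides the shell and the picture viewer there is one more tool, called after "Request:" by a JSON object that holds its "name" and its "arguments". play_rows: Moves the arm, as the interface text tells. Scaled input: -1 to 1 covers 0.4 m each way for a shift and 180 degrees each way for a turn. Its arguments: {"type":"object","properties":{"increments":{"type":"array"},"newtons":{"type":"number"}},"required":["increments"]}

```bash
mkdir -p pics; python3 - <<'E'
from workcell import monitor, viewer, job
import cv2,numpy as np
s=monitor.sense();print(s['time'],s['tcp_pos'],s['eef_rot'],s['finger_gap'])
for n in ("side","top"):
    p=viewer.camera(n);cv2.imwrite(f"pics/{n}1.png",p["image"][:,:,::-1])
    print(n,p['fovy'],p['cx'],p['cy'],np.round(p['pose'],3).tolist(),[k for k in p])
    for t in ["dish","dish_grip","dish_lip","ball_center","board","tag","pear","chili_wedge","small_wheel"]:
        print(t,[(np.round(d['location']).tolist(),round(d['confidence'],2)) for d in viewer.pinpoint(p,t)])
E
```

```text
0.0 [171.17418488 626.41708693 221.59194979] [-4.17679174e-01 -3.11349987e+00  2.85818288e-03] 93.46949386902325
side 55.13178110190396 279.52004737253674 213.02904099464922 [[-0.999, 0.022, -0.03, 497.418], [-0.037, -0.597, 0.801, 896.458], [-0.001, 0.802, 0.598, 755.408], [0.0, 0.0, 0.0, 1.0]] ['image', 'fovy', 'cx', 'cy', 'pose', 'shot']
dish [([531.0, -101.0, 30.0], 0.61)]
dish_grip [([534.0, -102.0, 144.0], 0.91)]
dish_lip [([391.0, -110.0, 66.0], 0.77)]
ball_center [([527.0, -101.0, 60.0], 0.43)]
board [([530.0, -99.0, -2.0], 0.56)]
tag [([608.0, 87.0, -3.0], 0.75), ([514.0, 70.0, -2.0], 0.73), ([460.0, 142.0, 2.0], 0.68), ([355.0, -11.0, -2.0], 0.41)]
pear [([553.0, -268.0, -6.0], 0.67)]
chili_wedge [([348.0, 295.0, -4.0], 0.91)]
small_wheel [([729.0, 28.0, -0.0], 0.95)]
top 43.31628346469435 270.4650705382651 210.7092258934254 [[-0.001, 0.987, -0.162, 336.448], [-1.0, 0.0, 0.007, 37.595], [0.007, 0.162, 0.987, 1286.727], [0.0, 0.0, 0.0, 1.0]] ['image', 'fovy', 'cx', 'cy', 'pose', 'shot']
dish []
dish_grip [([525.0, -104.0, 147.0], 0.93)]
dish_lip [([393.0, -112.0, 67.0], 0.58)]
ball_center [([529.0, -101.0, 64.0], 0.5), ([530.0, -100.0, 147.0], 0.21)]
board []
tag [([510.0, 69.0, 3.0], 0.73), ([354.0, -5.0, -4.0], 0.68), ([458.0, 140.0, -3.0], 0.64), ([610.0, 94.0, 2.0], 0.47), ([350.0, 293.0, 0.0], 0.24)]
pear [([549.0, -266.0, 1.0], 0.64)]
chili_wedge [([351.0, 297.0, -3.0], 0.79), ([531.0, -98.0, 62.0], 0.18)]
small_wheel [([726.0, 28.0, 1.0], 0.77)]
```

View pics/side1.png

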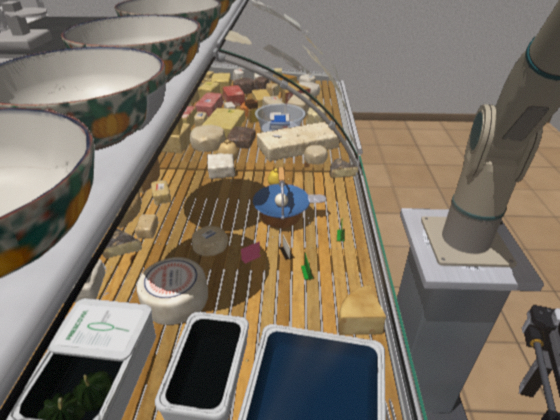

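View pics/top1.png

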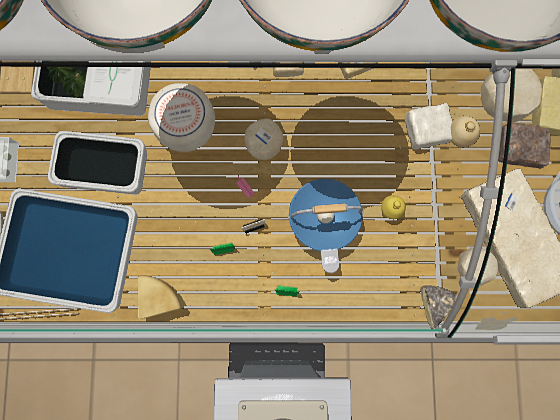

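The top view shows the card candidates: black-footed card at (254,226), pink at (245,187), green at (222,249) and (287,291). The black one is left of the dish and about 170 mm from the board centre. The dish is at (326,215), its lip at (331,262) and its grip at (330,209). In the side view the same card is at (285,247) and the pear at (275,177).

Next come a close crop and the height of the front glass edge.

```bash
cat > h.py <<'E'
from workcell import monitor, viewer, job
import cv2,numpy as np
def proj(p,X):
    T=np.linalg.inv(p['pose']);c=T[:3,:3]@np.array(X,float)+T[:3,3]
    f=210/np.tan(np.radians(p['fovy']/2))
    return np.round([p['cx']+f*c[0]/-c[2],p['cy']-f*c[1]/-c[2]],1)
def ray(p,u,v):
    f=210/np.tan(np.radians(p['fovy']/2))
    d=p['pose'][:3,:3]@np.array([(u-p['cx'])/f,-(v-p['cy'])/f,-1]);return p['pose'][:3,3],d
def atz(p,u,v,z):
    o,d=ray(p,u,v);return np.round(o+d*(z-o[2])/d[2],1)
def at(im,r): x0,y0,x1,y1=r;return im[y0:y1,x0:x1,::-1]
E
python3 - <<'E'
from h import *
t=viewer.camera("top");s=viewer.camera("side")
a=cv2.resize(at(t['image'],(220,160,420,310)),None,fx=3,fy=3,interpolation=2)
b=cv2.resize(at(s['image'],(200,40,400,360)),(375,600),interpolation=2)
cv2.imwrite("pics/a.png",a);cv2.imwrite("pics/b.png",b)
for z in (0,60,120,200,300):
    q=[atz(t,280,r,z) for r in (324,331,340)]
    print(z,[(x[0],proj(s,[x[0],0,z]),proj(s,[x[0],300,z])) for x in q])
im=t['image'].astype(int)
for n in ("dish_grip","dish_lip","dish"):
    for p in (t,s):
        m=viewer.regions_of(p,n)
        print(n,[(r['confidence'],np.mean(np.argwhere(r['mask'])[:,::-1],0)) for r in m])
# grip colour axis in top
hsv=cv2.cvtColor(t['image'],cv2.COLOR_RGB2HSV)
print(hsv[205:216,312:350:4,0])
E
```

```text
0 [(np.float64(273.9), array([368.6, 239. ]), array([386.9, 323.9])), (np.float64(257.6), array([374.3, 239.1]), array([394.1, 324.1])), (np.float64(236.7), array([381.6, 239.3]), array([403.3, 324.3]))]
60 [(np.float64(276.8), array([370.4, 222.6]), array([389.9, 306.5])), (np.float64(261.3), array([375.9, 222.7]), array([397. , 306.7])), (np.float64(241.4), array([383.1, 222.9]), array([406.1, 306.9]))]
120 [(np.float64(279.7), array([372.3, 205.1]), array([393.2, 287.6])), (np.float64(264.9), array([377.8, 205.3]), array([400.2, 287.8])), (np.float64(246.0), array([384.8, 205.4]), array([409.2, 288.1]))]
200 [(np.float64(283.6), array([375., 180.]), array([397.9, 259.9])), (np.float64(269.8), array([380.3, 180.1]), array([404.9, 260.1])), (np.float64(252.2), array([387.2, 180.3]), array([413.8, 260.3]))]
300 [(np.float64(288.5), array([378.7, 145.2]), array([404.7, 220.2])), (np.float64(276.0), array([383.9, 145.3]), array([411.5, 220.4])), (np.float64(260.0), array([390.5, 145.4]), array([420.3, 220.6]))]
dish_grip [(0.95, array([325.67882405, 218.0959328 ]))]
dish_grip [(0.64, array([283.09040794, 199.3076075 ]))]
dish_lip [(0.57, array([325.42462601, 217.87111623]))]
dish_lip [(0.75, array([283.42285041, 199.47820966])), (0.68, array([285.98095238, 250.81904762]))]
dish [(0.46, array([325.17391304, 217.18115942]))]
dish [(0.66, array([283.65517241, 199.38495298]))]
[[103 110  13  15  16  17  17  18  17 103]
 [105  17  18  18  18  18  18  18  18 168]
 [  4  18  17  18  17  18  18  18  18 174]
 [ 10  18  17  18  18  18  18  18  18  13]
 [173  18  18  18  18  18  18  18  18 104]
 [165  18  18  18  18  18  17  17  16 103]
 [109  18  17  17  16  16  16  16 116 104]
 [106  17  16  16  15  17 107 106 104 103]
 [105  16  16  20  24  23 104 103 104 103]
 [103 105  23  23  22  20 103 103 104 103]
 [104 103  22  22  21  20 103 103 102 104]]
```

View pics/a.png

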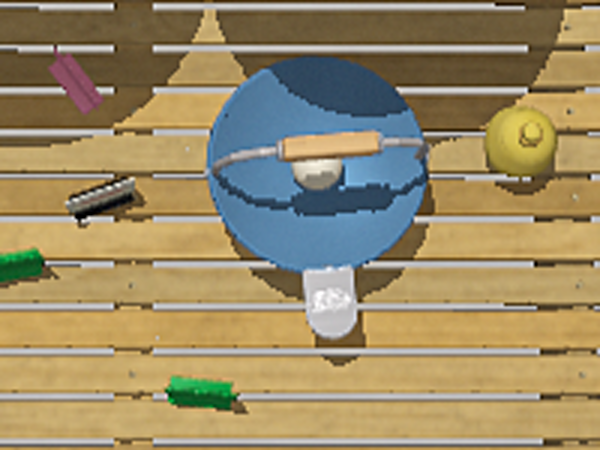

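View pics/b.png

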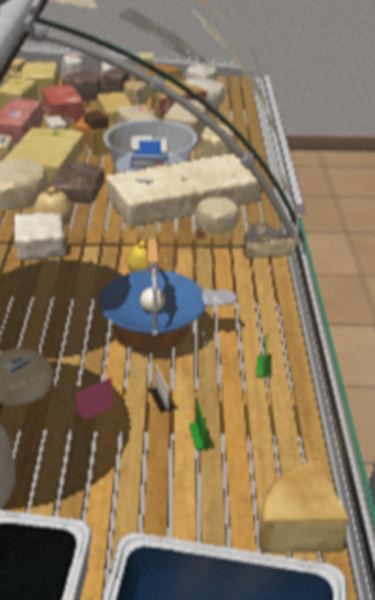

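The crop confirms the choice: the black-footed card at top (254,226), the grip's ends at (314,210) and (347,207), and the lip pointing at the robot. The glass edge is low and clear of the path. I'll start moving.

Request:
{"name": "play_rows", "arguments": {"increments": [{"tx": 0.06,"ty": -0.06,"tz": 0.01,"rz": -0.016,"grip": 0},{"tx": 0.12,"ty": -0.12,"tz": 0.02,"rz": -0.032,"grip": 0},{"tx": 0.18,"ty": -0.19,"tz": 0.03,"rz": -0.048,"grip": 0},{"tx": 0.24,"ty": -0.26,"tz": 0.03,"rz": -0.064,"grip": 0},{"tx": 0.3,"ty": -0.33,"tz": 0.03,"rz": -0.08,"grip": 0},{"tx": 0.36,"ty": -0.4,"tz": 0.03,"rz": -0.096,"grip": 0},{"tx": 0.43,"ty": -0.48,"tz": 0.03,"rz": -0.112,"grip": 0},{"tx": 0.5,"ty": -0.55,"tz": 0.03,"rz": -0.13,"grip": 0}]}}

```text
invalid input
```

```bash
python3 - <<'E'
from h import *
t=viewer.camera("top");s=viewer.camera("side")
hsv=cv2.cvtColor(t['image'],cv2.COLOR_RGB2HSV)
m=((hsv[...,0]>8)&(hsv[...,0]<26)).astype(np.uint8);m[:203]=0;m[213:]=0;m[:,:310]=0;m[:,352:]=0
(c,sz,a)=cv2.minAreaRect(np.argwhere(m)[:,::-1].astype(np.float32));print(c,sz,a)
b=cv2.boxPoints((c,sz,a));print([atz(t,*q,157) for q in b],atz(t,*c,157))
print(monitor.sense()['joint_pos'])
for p in (t,s):
  for n in("dish_grip","dish_lip","dish","tag","board","dish_well"): print(n,[(np.round(d['location']).tolist(),round(d['confidence'],2)) for d in viewer.pinpoint(p,n)])
E
```

```text
(330.5, 208.0) (8.0, 41.0) 90.0
[array([536.4, -56. , 157. ]), array([ 536.4, -145. ,  157. ]), array([ 518.8, -144.6,  157. ]), array([518.8, -55.7, 157. ])] [ 527.6 -100.3  157. ]
[-1.36979462  0.6283648   0.03848035  1.51739185 -0.02701088  0.99630385
 -0.01996243]
dish_grip [([528.0, -99.0, 144.0], 0.74)]
dish_lip [([395.0, -111.0, 66.0], 0.91), ([528.0, -100.0, 144.0], 0.54)]
dish [([534.0, -100.0, 32.0], 0.62)]
tag [([453.0, 141.0, -3.0], 0.73), ([507.0, 69.0, 3.0], 0.7), ([608.0, 95.0, 1.0], 0.7), ([354.0, -8.0, -3.0], 0.52)]
board [([529.0, -99.0, 144.0], 0.21)]
dish_well [([531.0, -98.0, 59.0], 0.62)]
dish_grip [([532.0, -100.0, 144.0], 0.92)]
dish_lip [([392.0, -107.0, 68.0], 0.62)]
dish [([393.0, -110.0, 65.0], 0.17)]
tag [([604.0, 92.0, -4.0], 0.86), ([514.0, 72.0, -0.0], 0.53), ([460.0, 142.0, 0.0], 0.48), ([356.0, -10.0, -1.0], 0.45)]
board [([531.0, -103.0, 1.0], 0.58), ([554.0, -271.0, -3.0], 0.23)]
dish_well [([528.0, -100.0, 62.0], 0.78)]
```

Rows probably need all seven fields.

Request:
{"name": "play_rows", "arguments": {"increments": [{"rx": 0,"ry": 0,"rz": -0.016,"tx": 0.06,"ty": -0.06,"tz": 0.01,"grip": 0},{"rx": 0,"ry": 0,"rz": -0.032,"tx": 0.12,"ty": -0.12,"tz": 0.02,"grip": 0},{"rx": 0,"ry": 0,"rz": -0.048,"tx": 0.18,"ty": -0.19,"tz": 0.03,"grip": 0},{"rx": 0,"ry": 0,"rz": -0.064,"tx": 0.24,"ty": -0.26,"tz": 0.03,"grip": 0},{"rx": 0,"ry": 0,"rz": -0.08,"tx": 0.3,"ty": -0.33,"tz": 0.03,"grip": 0},{"rx": 0,"ry": 0,"rz": -0.096,"tx": 0.36,"ty": -0.4,"tz": 0.03,"grip": 0},{"rx": 0,"ry": 0,"rz": -0.112,"tx": 0.43,"ty": -0.48,"tz": 0.03,"grip": 0},{"rx": 0,"ry": 0,"rz": -0.13,"tx": 0.5,"ty": -0.55,"tz": 0.03,"grip": 0}]}}

```text
time: 2.77
tcp_pos: [372.0, 405.4, 234.8]
eef_rot: [-1.043, -2.963, -0.0]
wrist_force: [0.6, -0.3, -0.1]
finger_gap: 94.0
finger_force: 0.0
```

Request:
{"name": "play_rows", "arguments": {"increments": [{"rx": 0,"ry": 0,"rz": -0.016,"tx": 0.03,"ty": -0.08,"tz": 0,"grip": 0},{"rx": 0,"ry": 0,"rz": -0.032,"tx": 0.06,"ty": -0.16,"tz": 0,"grip": 0},{"rx": 0,"ry": 0,"rz": -0.048,"tx": 0.09,"ty": -0.24,"tz": 0,"grip": 0},{"rx": 0,"ry": 0,"rz": -0.064,"tx": 0.12,"ty": -0.32,"tz": 0,"grip": 0},{"rx": 0,"ry": 0,"rz": -0.08,"tx": 0.15,"ty": -0.4,"tz": 0,"grip": 0},{"rx": 0,"ry": 0,"rz": -0.1,"tx": 0.18,"ty": -0.48,"tz": 0,"grip": 0},{"rx": 0,"ry": 0,"rz": -0.115,"tx": 0.2,"ty": -0.56,"tz": 0,"grip": 0},{"rx": 0,"ry": 0,"rz": -0.13,"tx": 0.2,"ty": -0.63,"tz": 0,"grip": 0}]}}

```text
time: 3.43
tcp_pos: [453.1, 152.7, 234.8]
eef_rot: [1.625, 2.686, 0.002]
wrist_force: [0.7, -0.7, 0.2]
finger_gap: 93.9
finger_force: 0.0
```

Request:
{"name": "play_rows", "arguments": {"increments": [{"rx": 0,"ry": 0,"rz": -0.018,"tx": 0.03,"ty": -0.09,"tz": 0,"grip": 0},{"rx": 0,"ry": 0,"rz": -0.036,"tx": 0.06,"ty": -0.18,"tz": 0,"grip": 0},{"rx": 0,"ry": 0,"rz": -0.054,"tx": 0.09,"ty": -0.27,"tz": 0,"grip": 0},{"rx": 0,"ry": 0,"rz": -0.072,"tx": 0.12,"ty": -0.36,"tz": 0,"grip": 0},{"rx": 0,"ry": 0,"rz": -0.09,"tx": 0.15,"ty": -0.45,"tz": 0,"grip": 0},{"rx": 0,"ry": 0,"rz": -0.108,"tx": 0.18,"ty": -0.54,"tz": 0,"grip": 0},{"rx": 0,"ry": 0,"rz": -0.126,"tx": 0.195,"ty": -0.61,"tz": 0,"grip": 0},{"rx": 0,"ry": 0,"rz": -0.133,"tx": 0.195,"ty": -0.635,"tz": 0,"grip": 0}]}}

```text
time: 4.1
tcp_pos: [530.3, -104.6, 234.9]
eef_rot: [2.15, 2.285, -0.002]
wrist_force: [-0.8, -1.2, 0.4]
finger_gap: 93.7
finger_force: 0.0
```

```bash
python3 - <<'E'
from h import *
from scipy.spatial.transform import Rotation as R
t=viewer.camera("top");s=viewer.camera("side")
st=monitor.sense();M=R.from_rotvec(st['eef_rot']).as_matrix()
print(st['time'],st['tcp_pos'],st['joint_pos'],np.degrees(np.arctan2(M[1,1],M[0,1])),M[:,2])
a=cv2.resize(at(s['image'],(220,120,360,260)),None,fx=3,fy=3,interpolation=2)
b=cv2.resize(at(t['image'],(260,140,400,280)),(420,420),interpolation=2)
cv2.imwrite("pics/c.png",np.hstack([a,b])[:, :800])
for n in("dish_grip",): print([(np.round(d['location']).tolist(),round(d['confidence'],2)) for d in viewer.pinpoint(s,n)])
E
```

```text
4.2 [ 528.97812247 -101.12095728  234.44866908] [-0.15688627  0.48478814  0.43450138  1.82328485 -0.25439645  0.88870933
  0.46065683] 3.7491989330825697 [-2.38245412e-04 -8.03925957e-04 -9.99999648e-01]
[([534.0, -103.0, 147.0], 0.59)]
```

View pics/c.png

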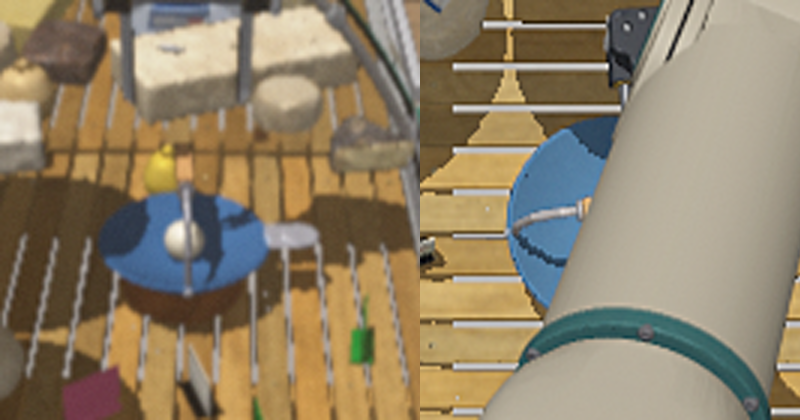

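The fingers straddle the grip: in the side crop they are at 128 and 245, with the grip at 185. I'll go straight down.

Request:
{"name": "play_rows", "arguments": {"increments": [{"rx": 0,"ry": 0,"rz": 0,"tx": 0,"ty": 0,"tz": -0.03,"grip": 0},{"rx": 0,"ry": 0,"rz": 0,"tx": 0,"ty": 0,"tz": -0.07,"grip": 0},{"rx": 0,"ry": 0,"rz": 0,"tx": 0,"ty": 0,"tz": -0.11,"grip": 0},{"rx": 0,"ry": 0,"rz": 0,"tx": 0,"ty": 0,"tz": -0.15,"grip": 0},{"rx": 0,"ry": 0,"rz": 0,"tx": 0,"ty": 0,"tz": -0.185,"grip": 0},{"rx": 0,"ry": 0,"rz": 0,"tx": 0,"ty": 0,"tz": -0.21,"grip": 0},{"rx": 0,"ry": 0,"rz": 0,"tx": 0,"ty": 0,"tz": -0.225,"grip": 0.3},{"rx": 0,"ry": 0,"rz": 0,"tx": 0,"ty": 0,"tz": -0.229,"grip": 0.5}], "newtons": 20}}

```text
time: 4.92
tcp_pos: [528.9, -97.2, 142.1]
eef_rot: [-2.139, -2.298, 0.0]
wrist_force: [1.0, 0.1, -0.3]
finger_gap: 84.2
finger_force: 0.0
```

Request:
{"name": "play_rows", "arguments": {"increments": [{"rx": 0,"ry": 0,"rz": 0,"tx": 0,"ty": 0,"tz": 0,"grip": 0.6},{"rx": 0,"ry": 0,"rz": 0,"tx": 0,"ty": 0,"tz": 0,"grip": 0.65},{"rx": 0,"ry": 0,"rz": 0,"tx": 0,"ty": 0,"tz": 0,"grip": 0.7},{"rx": 0,"ry": 0,"rz": 0,"tx": 0,"ty": 0,"tz": 0,"grip": 0.75},{"rx": 0,"ry": 0,"rz": 0,"tx": 0,"ty": 0,"tz": 0,"grip": 0.8},{"rx": 0,"ry": 0,"rz": 0,"tx": 0,"ty": 0,"tz": 0,"grip": 0.85},{"rx": 0,"ry": 0,"rz": 0,"tx": 0,"ty": 0,"tz": 0,"grip": 0.95},{"rx": 0,"ry": 0,"rz": 0,"tx": 0,"ty": 0,"tz": 0,"grip": 1}], "newtons": 20}}

```text
time: 5.58
tcp_pos: [529.4, -99.0, 143.0]
eef_rot: [2.143, 2.297, 0.0]
wrist_force: [-0.1, 0.5, -0.2]
finger_gap: 30.6
finger_force: 0.0
```

Request:
{"name": "play_rows", "arguments": {"increments": [{"rx": 0,"ry": 0,"rz": 0,"tx": 0,"ty": 0,"tz": 0,"grip": 1},{"rx": 0,"ry": 0,"rz": 0,"tx": 0,"ty": 0,"tz": 0,"grip": 1},{"rx": 0,"ry": 0,"rz": 0,"tx": 0,"ty": 0,"tz": 0,"grip": 1},{"rx": 0,"ry": 0,"rz": 0,"tx": 0,"ty": 0,"tz": 0,"grip": 1},{"rx": 0,"ry": 0,"rz": 0,"tx": 0,"ty": 0,"tz": 0,"grip": 1},{"rx": 0,"ry": 0,"rz": 0,"tx": 0,"ty": 0,"tz": 0,"grip": 1},{"rx": 0,"ry": 0,"rz": 0,"tx": 0,"ty": 0,"tz": 0,"grip": 1},{"rx": 0,"ry": 0,"rz": 0,"tx": 0,"ty": 0,"tz": 0,"grip": 1}], "newtons": 35}}

```text
time: 6.25
tcp_pos: [529.2, -98.9, 142.8]
eef_rot: [-2.143, -2.297, 0.0]
wrist_force: [0.1, -0.6, -2.3]
finger_gap: 15.7
finger_force: 35.0
```

Gripped at a 15.7 mm opening. I'll lift gently, 100 mm over two calls.

Request:
{"name": "play_rows", "arguments": {"increments": [{"rx": 0,"ry": 0,"rz": 0,"tx": 0,"ty": 0,"tz": 0.003,"grip": 1},{"rx": 0,"ry": 0,"rz": 0,"tx": 0,"ty": 0,"tz": 0.01,"grip": 1},{"rx": 0,"ry": 0,"rz": 0,"tx": 0,"ty": 0,"tz": 0.022,"grip": 1},{"rx": 0,"ry": 0,"rz": 0,"tx": 0,"ty": 0,"tz": 0.036,"grip": 1},{"rx": 0,"ry": 0,"rz": 0,"tx": 0,"ty": 0,"tz": 0.052,"grip": 1},{"rx": 0,"ry": 0,"rz": 0,"tx": 0,"ty": 0,"tz": 0.068,"grip": 1},{"rx": 0,"ry": 0,"rz": 0,"tx": 0,"ty": 0,"tz": 0.084,"grip": 1},{"rx": 0,"ry": 0,"rz": 0,"tx": 0,"ty": 0,"tz": 0.1,"grip": 1}]}}

```text
time: 6.92
tcp_pos: [529.5, -99.0, 183.8]
eef_rot: [2.143, 2.297, 0.001]
wrist_force: [0.2, -0.7, -3.1]
finger_gap: 15.6
finger_force: 35.0
```

Request:
{"name": "play_rows", "arguments": {"increments": [{"rx": 0,"ry": 0,"rz": 0,"tx": 0,"ty": 0,"tz": 0.016,"grip": 1},{"rx": 0,"ry": 0,"rz": 0,"tx": 0,"ty": 0,"tz": 0.034,"grip": 1},{"rx": 0,"ry": 0,"rz": 0,"tx": 0,"ty": 0,"tz": 0.054,"grip": 1},{"rx": 0,"ry": 0,"rz": 0,"tx": 0,"ty": 0,"tz": 0.076,"grip": 1},{"rx": 0,"ry": 0,"rz": 0,"tx": 0,"ty": 0,"tz": 0.1,"grip": 1},{"rx": 0,"ry": 0,"rz": 0,"tx": 0,"ty": 0,"tz": 0.124,"grip": 1},{"rx": 0,"ry": 0,"rz": 0,"tx": 0,"ty": 0,"tz": 0.14,"grip": 1},{"rx": 0,"ry": 0,"rz": 0,"tx": 0,"ty": 0,"tz": 0.15,"grip": 1}]}}

```text
time: 7.58
tcp_pos: [529.8, -99.1, 244.1]
eef_rot: [2.142, 2.296, 0.002]
wrist_force: [0.6, 0.0, -1.7]
finger_gap: 15.8
finger_force: 35.0
```

```bash
python3 - <<'E'
from h import *
s=viewer.camera("side")
cv2.imwrite("pics/d.png",cv2.resize(at(s['image'],(200,80,380,270)),(540,570),interpolation=2))
for n in("dish_grip","dish_lip","dish_well","ball_center","dish","tag"): print(n,[(np.round(d['location']).tolist(),round(d['confidence'],2)) for d in viewer.pinpoint(s,n)])
st=monitor.sense();print(st['time'],st['tcp_pos'],st['joint_pos'],st['torque'])
E
```

```text
dish_grip [([532.0, -104.0, 245.0], 0.62)]
dish_lip [([390.0, -108.0, 167.0], 0.82)]
dish_well [([528.0, -98.0, 160.0], 0.6)]
ball_center [([528.0, -104.0, 162.0], 0.44)]
dish [([528.0, -99.0, 130.0], 0.73)]
tag [([608.0, 88.0, -3.0], 0.76), ([458.0, 140.0, 1.0], 0.63), ([355.0, -9.0, -2.0], 0.59), ([514.0, 70.0, -1.0], 0.45)]
7.9333 [528.98710876 -98.86955702 242.35180947] [-0.16400014  0.47542221  0.43868241  1.81351655 -0.2489588   0.90833992
  0.45591675] [0.00837623 0.10525599 0.04417714]
```

View pics/d.png

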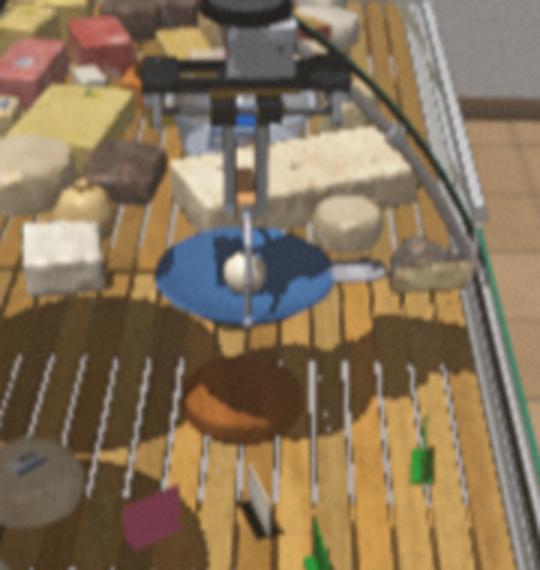

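The dish is level with the ball centred at (245,270), and it is clear of the board. Now a smooth clockwise turn of −88° over four calls.

Request:
{"name": "play_rows", "arguments": {"increments": [{"rx": 0,"ry": 0,"rz": -0.004,"tx": 0,"ty": 0,"tz": 0,"grip": 1},{"rx": 0,"ry": 0,"rz": -0.012,"tx": 0,"ty": 0,"tz": 0,"grip": 1},{"rx": 0,"ry": 0,"rz": -0.024,"tx": 0,"ty": 0,"tz": 0,"grip": 1},{"rx": 0,"ry": 0,"rz": -0.04,"tx": 0,"ty": 0,"tz": 0,"grip": 1},{"rx": 0,"ry": 0,"rz": -0.058,"tx": 0,"ty": 0,"tz": 0,"grip": 1},{"rx": 0,"ry": 0,"rz": -0.076,"tx": 0,"ty": 0,"tz": 0,"grip": 1},{"rx": 0,"ry": 0,"rz": -0.094,"tx": 0,"ty": 0,"tz": 0,"grip": 1},{"rx": 0,"ry": 0,"rz": -0.112,"tx": 0,"ty": 0,"tz": 0,"grip": 1}]}}

```text
time: 8.6
tcp_pos: [529.3, -99.0, 242.7]
eef_rot: [-2.516, -1.881, 0.0]
wrist_force: [-0.6, 0.1, -2.0]
finger_gap: 16.1
finger_force: 35.0
```

Request:
{"name": "play_rows", "arguments": {"increments": [{"rx": 0,"ry": 0,"rz": -0.018,"tx": 0,"ty": 0,"tz": 0,"grip": 1},{"rx": 0,"ry": 0,"rz": -0.036,"tx": 0,"ty": 0,"tz": 0,"grip": 1},{"rx": 0,"ry": 0,"rz": -0.054,"tx": 0,"ty": 0,"tz": 0,"grip": 1},{"rx": 0,"ry": 0,"rz": -0.072,"tx": 0,"ty": 0,"tz": 0,"grip": 1},{"rx": 0,"ry": 0,"rz": -0.09,"tx": 0,"ty": 0,"tz": 0,"grip": 1},{"rx": 0,"ry": 0,"rz": -0.108,"tx": 0,"ty": 0,"tz": 0,"grip": 1},{"rx": 0,"ry": 0,"rz": -0.126,"tx": 0,"ty": 0,"tz": 0,"grip": 1},{"rx": 0,"ry": 0,"rz": -0.144,"tx": 0,"ty": 0,"tz": 0,"grip": 1}]}}

```text
time: 9.27
tcp_pos: [529.3, -98.8, 242.8]
eef_rot: [-2.874, -1.269, 0.0]
wrist_force: [0.4, -0.2, -2.5]
finger_gap: 15.8
finger_force: 35.0
```

Request:
{"name": "play_rows", "arguments": {"increments": [{"rx": 0,"ry": 0,"rz": -0.018,"tx": 0,"ty": 0,"tz": 0,"grip": 1},{"rx": 0,"ry": 0,"rz": -0.036,"tx": 0,"ty": 0,"tz": 0,"grip": 1},{"rx": 0,"ry": 0,"rz": -0.054,"tx": 0,"ty": 0,"tz": 0,"grip": 1},{"rx": 0,"ry": 0,"rz": -0.072,"tx": 0,"ty": 0,"tz": 0,"grip": 1},{"rx": 0,"ry": 0,"rz": -0.09,"tx": 0,"ty": 0,"tz": 0,"grip": 1},{"rx": 0,"ry": 0,"rz": -0.108,"tx": 0,"ty": 0,"tz": 0,"grip": 1},{"rx": 0,"ry": 0,"rz": -0.126,"tx": 0,"ty": 0,"tz": 0,"grip": 1},{"rx": 0,"ry": 0,"rz": -0.144,"tx": 0,"ty": 0,"tz": 0,"grip": 1}]}}

```text
time: 9.93
tcp_pos: [529.4, -98.8, 242.8]
eef_rot: [-3.085, -0.593, 0.0]
wrist_force: [0.5, 0.5, -2.6]
finger_gap: 16.1
finger_force: 35.0
```

Request:
{"name": "play_rows", "arguments": {"increments": [{"rx": 0,"ry": 0,"rz": -0.018,"tx": 0,"ty": 0,"tz": 0,"grip": 1},{"rx": 0,"ry": 0,"rz": -0.036,"tx": 0,"ty": 0,"tz": 0,"grip": 1},{"rx": 0,"ry": 0,"rz": -0.052,"tx": 0,"ty": 0,"tz": 0,"grip": 1},{"rx": 0,"ry": 0,"rz": -0.066,"tx": 0,"ty": 0,"tz": 0,"grip": 1},{"rx": 0,"ry": 0,"rz": -0.077,"tx": 0,"ty": 0,"tz": 0,"grip": 1},{"rx": 0,"ry": 0,"rz": -0.084,"tx": 0,"ty": 0,"tz": 0,"grip": 1},{"rx": 0,"ry": 0,"rz": -0.088,"tx": 0,"ty": 0,"tz": 0,"grip": 1},{"rx": 0,"ry": 0,"rz": -0.089,"tx": 0,"ty": 0,"tz": 0,"grip": 1}]}}

```text
time: 10.6
tcp_pos: [529.4, -98.8, 242.8]
eef_rot: [3.137, 0.162, -0.0]
wrist_force: [0.3, 0.1, -3.1]
finger_gap: 15.6
finger_force: 35.0
```

Request:
{"name": "play_rows", "arguments": {"increments": [{"rx": 0,"ry": 0,"rz": 0,"tx": 0,"ty": 0,"tz": 0,"grip": 1},{"rx": 0,"ry": 0,"rz": 0,"tx": 0,"ty": 0,"tz": 0,"grip": 1},{"rx": 0,"ry": 0,"rz": 0,"tx": 0,"ty": 0,"tz": 0,"grip": 1},{"rx": 0,"ry": 0,"rz": 0,"tx": 0,"ty": 0,"tz": 0,"grip": 1},{"rx": 0,"ry": 0,"rz": 0,"tx": 0,"ty": 0,"tz": 0,"grip": 1},{"rx": 0,"ry": 0,"rz": 0,"tx": 0,"ty": 0,"tz": 0,"grip": 1},{"rx": 0,"ry": 0,"rz": 0,"tx": 0,"ty": 0,"tz": 0,"grip": 1},{"rx": 0,"ry": 0,"rz": 0,"tx": 0,"ty": 0,"tz": 0,"grip": 1}]}}

```text
time: 11.27
tcp_pos: [529.4, -99.0, 242.9]
eef_rot: [-3.137, -0.163, -0.0]
wrist_force: [0.5, 0.9, -3.2]
finger_gap: 15.9
finger_force: 35.0
```

```bash
python3 - <<'E'
from h import *
from scipy.spatial.transform import Rotation as R
s=viewer.camera("side")
cv2.imwrite("pics/e.png",cv2.resize(at(s['image'],(200,80,380,270)),(540,570),interpolation=2))
for n in("dish_lip","dish_well","ball_center","dish","tag","pear"): print(n,[(np.round(d['location']).tolist(),round(d['confidence'],2)) for d in viewer.pinpoint(s,n)])
st=monitor.sense();M=R.from_rotvec(st['eef_rot']).as_matrix();print(st['time'],st['tcp_pos'],np.degrees(np.arctan2(M[1,1],M[0,1])),M[:,2],np.abs(st['joint_velocities']).max(),st['finger_force'])
E
```

```text
dish_lip [([513.0, 38.0, 166.0], 0.89)]
dish_well [([527.0, -99.0, 162.0], 0.88)]
ball_center [([524.0, -102.0, 161.0], 0.69)]
dish []
tag [([455.0, 140.0, -0.0], 0.73), ([603.0, 88.0, -3.0], 0.71), ([356.0, -9.0, -4.0], 0.65), ([516.0, 69.0, -2.0], 0.53), ([523.0, -97.0, 132.0], 0.39), ([728.0, 27.0, 1.0], 0.17)]
pear []
11.6167 [529.33671906 -98.95141373 242.87165921] -84.04523631189754 [ 2.36891687e-06 -9.91388997e-07 -1.00000000e+00] 0.0019837926910339786 34.982850551605225
```

View pics/e.png

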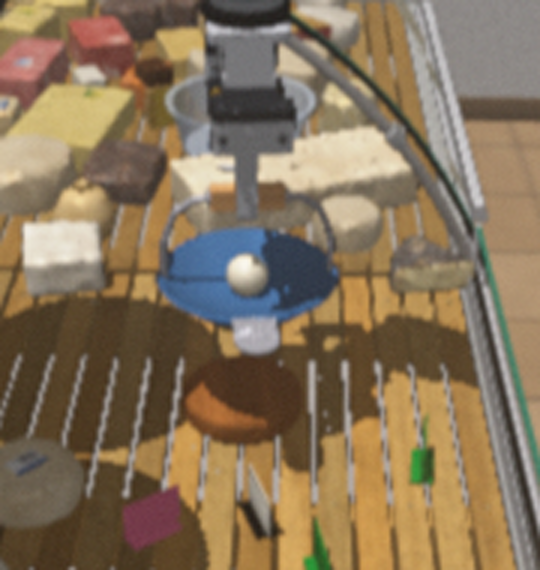

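The dish is level, the lip at (257,335) points at the black-footed card at (258,505), the ball is centred, and the arm is still.

```bash
python3 -c "
from workcell import job
print(job.hand_in())"
```

```text
the job is handed in; nothing more can be done
None
```

I lifted the dish 10 cm, turned its lip to within about 1° of the price card, and handed the job in with the gripper still holding it level above the board and the ball centred; no verdict was returned, and I didn't re-check the pear at the end because the network didn't find it.

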